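# Unpack the last scraper from a held-down carton on the packing bench

### The arm

A 7-joint arm with a two-finger parallel gripper is mounted at the origin on the work surface. World frame = base frame: x ahead of the robot, y to its left, z up, the work surface at z = 0. Lengths are in mm, angles in rad, forces in N, time in s.
With the tool pointing down it reaches from about 400 to 900 mm from the base axis. Payload 5.5 kg.
Tool frame: the origin (TCP) lies on the centre line of the jaws, within the pads' length; the fingertips stand 25 mm ahead of it and the grasp point (between the pads) lies 6 mm ahead of it; x points along the fingers, z is the direction in which the jaws open and shut, and the axes are right-handed (so a half turn about x gives the same grasp; the last joint's range is limited). The gripper opens to 85 mm and grips with 20 to 120 N. Pads are 22 mm wide; open, the fingers measure 114 mm over their backs; the gripper's body (76 mm by 85 mm) begins 54 mm behind the grasp point. The pads swing forward as they close: fully open they stand 13 mm farther back than shut.
Start: joints at [-1.029, 0.501, -0.427, 1.55, 0.221, 1.138, -0.21], TCP at [178.843, 624.912, 236.01] pointing down, gripper open.
Joint ranges: [-2.88, 2.88], [-0.31, 2.03], [-1.54, 1.56], [0.2, 2.42], [-1.41, 4.55], [0.19, 2.02], [-2.57, 2.57]. Speed limits (rad/s): [2.57, 2.57, 3.14, 3.14, 3.14, 3.14, 3.14].

### API

Orientations are given as a unit quaternion [x, y, z, w].
In Python, from cell import * gives the robot as it stands.
- The arm moves only by the tool carry_out, never from a script. Its argument "series" is a list of rows, each a list of 5 numbers: the shift along the tool's x, y, z in m, then the turn about the tool's x in degrees, then the gripper's target within -1 to 1 (shut at 1, half-way at 0, fully open at -1). A call has 1 to 12 rows; each row shifts and turns the commanded pose from where the row before left it, along the tool's axes as they then stand; what a row does not reach is not made up. A row lasts 1/8 s, in which the tool goes at most 62.5 mm and 10.7 degrees, less where a joint would pass 70% of its speed; a pose out of reach is approached as far as the arm can. A call with a gripper value outside its range is refused whole. The fingers move at their own pace and stop on an object; "squeeze" is the grip in N (left out, the last holds). Time passes only in rows, so rows that do not move let the fingers close. It gives the time, the measured TCP pose, the force and the opening at its end, in the units of the state.
- state(): the state, without advancing time (a new reading comes with each control period).
- get_image(name): name is "side" or "top" or "wrist"; returns the picture (400x640x3 uint8, red, green, blue); there is no depth.
- camera_info(name): a dict with "intrinsics" (3x3 intrinsics, pixels), "world_from_camera" (4x4, takes a point from camera to world coordinates); the wrist camera has in their place "hand_eye" (4x4, takes a point from camera to tool coordinates, whose origin is the TCP and whose axes are the tool frame's). Camera axes: x right, y down, z forward; pixel columns grow to the right and rows downward; lengths in mm; the calibration is good to about 2 mm. The wrist camera is an equidistant fisheye: a pixel r from the principal point sees the ray r / f radians off the axis. A picture is of the moment at which its call begins: read the wrist's pose just before it. camera_info takes no time and is no camera call.
- finish_job(): hands the job in, once; it reports no verdict.
Trained networks look in the newest picture that a camera, given by its name, has taken for a name from the list of things; names that differ only in an ending like _2 or _b are one class to them, and where a whole thing is asked for, a point or a joint stands for the part that bears it (a point fixed in the world has none). Each returns a list of dicts, best first, with "conf" (0 to 1); they miss things now and then, are a little off and sometimes report something else, mostly with a low value. They report only what shows in the picture. A call takes as long as a camera call. They do not tell look-alikes from the thing itself.
- recognise(camera, thing): "centre" ([x, y, z] in mm, in the coordinates of the camera as it stood for that picture, good to about 4 mm: the middle of the surface that is visible of it).
The state is a dict: "time_s": time; "joints": joint angles; "qvel": joint speeds; "effort": joint torques, N m; "position": TCP position; "tool_rot": TCP orientation; "wrist_force": force on the tool from outside, world axes, zero at the start; "wrist_torque": the same for the moment, N m; "opening": finger opening in mm.
Only numpy, scipy, OpenCV 4.12 (cv2) and the standard library are available. Lean on these libraries where they do the work, as an engineer would, in place of code of your own. Each camera call takes 0.05 s, during which the arm holds its last target.

### The job

Turn the black ball knob clockwise, a full quarter turn to its stop, to swing the metal hold-down plate off the tilted carton, then fold both carton flaps right back, well past upright, and leave the plate aside and the flaps open. Take the red-handled scraper out and lay it flat inside the blue tray, lengthwise, without dropping or throwing it. Do not disturb the yellow bin of caps, the tape roll or the jar.

Things in the scene. Friction and masses are not known exactly. Their poses are not given: they have to be found in the camera images.
- mouth (a point): Centre of the mouth of a brown cardboard carton fixed on a grey stand, tilted 24 degrees towards the robot. x runs up the slope away from the robot, y left along the mouth, z out of the mouth. Inside 180 (x) by 170 (y) by 60 mm deep (floor at z = -60), walls 5 mm. Only the flaps and the hold-down plate with its post stand above the mouth plane. The stand is turned up to 0.25 rad either way.
- ball (a point): Centre of the smooth black 40 mm ball knob on a 12 mm stem, fixed on the aluminium hold-down plate (64 mm wide, 6 mm thick); both turn about the mouth's z axis. Always at x -145, y 0, z +70 mm in the mouth frame. Plate top is 32 mm below it (a 26 mm boss rises 6 mm), plate underside 32 mm above the mouth. The plate reaches 125 mm from the pivot. Grip the ball at its widest part; elsewhere fingers slide off.
- holddown (a joint): Angle of hold-down plate and ball knob, rad. 0: the plate points up the slope over the gap between the flaps and stops them beyond about 0.5 rad. Grows clockwise seen from above (its tip swings to -y of the mouth frame); stop at 1.6, where it lies clear in front of the carton. Starts at 0 to 0.2, stays where it is left; friction 0.08 N m.
- flap_left (a joint): Angle of the left (+y) cardboard flap, rad: 0 in the mouth plane, 1.57 square to it, stop at 2.4 (folded outwards). Hinge along x at y = +85 mm, z = 0 of the mouth frame; 65 mm from hinge to free edge, 160 mm long (x -80 to +80), 4 mm thick. Starts ajar at 0.22 to 0.38; a stiff crease (0.03 N m) keeps it where it is left. Shut flaps leave a 40 mm gap between them.
- flap_right (a joint): The same for the right (-y) flap, hinged at y = -85 mm of the mouth frame.
- flap_left_edge (a point): Middle of the free edge of the left flap. Turns with the flap.
- flap_right_edge (a point): Middle of the free edge of the right flap. Turns with the flap.
- scraper: Scraper lying flat on the carton floor, roughly lengthwise up the slope, loose, about 120 g. Origin: on its underside, below its middle; x along it towards the blade, z out of its upper face. Red handle 115 mm long, 24 mm wide, 18 mm thick (x from -80 to +35), bright steel blade 28 mm wide, 4 mm thick, to x = +82 mm. Overall 162 mm.
- scraper_grip (a point): Point inside the scraper's handle, 9 mm above its underside, 15 mm from its origin towards the handle end: near the centre of mass, where to grip it across its 24 mm width. Same axes as the scraper.
- tray: Blue open tray fixed on the bench, left or right of the stand, 240 mm (its x) by 120 mm (its y), 35 mm high, walls and floor 5 mm. Origin: centre of its underside; z up.
- caps_bin: Yellow open bin of black caps, 150 by 120 mm, 50 mm high, loose; on the other side of the stand. Leave it alone. Origin: centre of its underside.
- tape_roll: Yellow tape roll lying flat, 96 mm across, 45 mm high, loose. Leave it alone. Origin: centre of its underside.
- glue_jar: White jar with a red cap, 56 mm across, 60 mm tall, loose. Leave it standing. Origin: centre of its underside.
Things that resemble listed ones, but are neither listed nor needed, are in the scene too. There is more than one size of the scraper; the job needs the middle-sized.

How it is judged (in metres and radians):
On the way, in this order (a step that is already met when the one before it is completed fails the run):
1. the hold-down plate is turned aside (joint over 1.3 rad) (value of joint holddown above 1.3 rad), for 0.2 s.
2. both flaps are folded back (both joints over 1.75 rad) (value of joint each of flap_left, flap_right above 1.75 rad), for 0.2 s.
3. the scraper is lifted out, held by the fingers, more than 20 mm above the mouth (z of scraper in the frame of mouth above 0.02 m and contact force between the fingers and scraper above 1 N), for 0.2 s.
At the end, for the whole second after the job is handed in: Plate still aside (over 1.3 rad), both flaps still back (over 1.75 rad); scraper at rest, released, on the tray floor: origin within 50 mm of the tray centre along both tray axes, under 12 mm above its underside, flat and same face up within 0.15 rad, along the tray within 0.5 rad either way (all of step 2 and value of joint holddown above 1.3 rad and x of scraper in the frame of tray between -0.05 and 0.05 m and y of scraper in the frame of tray between -0.05 and 0.05 m and z of scraper in the frame of tray below 0.012 m and angle between scraper's own z axis and vertical below 0.15 rad and angle between the x axis of scraper and the x axis of tray, either way round below 0.5 rad and linear speed of scraper below 0.02 m/s); the robot touches nothing.
It fails at once if the bin of caps is moved more than 30 mm (distance of caps_bin from where it was at the start of the episode above 0.03 m).
It fails at once if the tape roll is moved more than 30 mm (distance of tape_roll from where it was at the start of the episode above 0.03 m).
It fails at once if the jar is moved more than 30 mm (distance of glue_jar from where it was at the start of the episode above 0.03 m).
It fails at once if the jar is tipped over (0.5 rad) (angle between glue_jar's own z axis and vertical above 0.5 rad).
It fails at once if the scraper is dropped or thrown (faster than 1.0 m/s out of the fingers) (linear speed of scraper above 1 m/s and contact force between the fingers and scraper below 0.5 N).
It also fails if it takes over 70 s, if anything falls off the work surface, if the arm or the gripper's body presses on something with over 40 N, if the wrist force passes 120 N, or if a joint passes its speed limit or range.

## Working session

There is one attempt and no reset: what is moved stays moved. The work goes in short steps, Python scripts to look and compute and a tool call to move; the robot and the scene stay as the last step left them, time stands still between calls to the robot, and variables do not carry over. Pictures are saved under pics/ and viewed, and the job is handed in when it is done.

Besides the shell and the picture viewer there is one more tool, called after "Request:" as name(argument=value, ...) on one line, values as JSON. carry_out: Moves the arm, as the interface text tells. Its arguments: {"type":"object","properties":{"series":{"type":"array"},"squeeze":{"type":"number"}},"required":["series"]}

```bash
ls; mkdir -p pics; python3 - <<'E'
from cell import *
import cv2
for n in ("side","top","wrist"):
    im=get_image(n); cv2.imwrite(f"pics/{n}0.png",im[:,:,::-1])
    print(n,camera_info(n))
print(state())
E
```

```text
pics
side {'intrinsics': array([[459.05699178,   0.        , 319.90462609],
       [  0.        , 459.05699178, 192.75841647],
       [  0.        ,   0.        ,   1.        ]]), 'world_from_camera': array([[ 9.74654543e-01, -1.56565507e-01,  1.59799135e-01,
         3.27373423e+02],
       [-2.22620275e-01, -6.08180068e-01,  7.61943055e-01,
        -1.04125090e+03],
       [-2.21073518e-02, -7.78205787e-01, -6.27620122e-01,
         8.98208762e+02],
       [ 0.00000000e+00,  0.00000000e+00,  0.00000000e+00,
         1.00000000e+00]])}
top {'intrinsics': array([[511.05679246,   0.        , 319.52933726],
       [  0.        , 511.05679246, 194.4823007 ],
       [  0.        ,   0.        ,   1.        ]]), 'world_from_camera': array([[ 3.00572129e-02, -9.97438121e-01,  6.49134737e-02,
         4.04518498e+02],
       [-9.99463449e-01, -3.08367991e-02, -1.10410567e-02,
        -7.30697835e+01],
       [ 1.30144946e-02, -6.45467809e-02, -9.97829813e-01,
         1.57262273e+03],
       [ 0.00000000e+00,  0.00000000e+00,  0.00000000e+00,
         1.00000000e+00]])}
wrist {'intrinsics':
[... 496 characters left out ...]
00000e+00]])}
{'time_s': 0.15, 'joints': array([-1.02878873,  0.50165842, -0.42686196,  1.55123796,  0.22078601,
        1.13832379, -0.21032901]), 'qvel': array([ 0.00037034, -0.00222528,  0.00039584, -0.00395829, -0.00117861,
        0.00061382,  0.00091353]), 'effort': array([-6.79160687e-03, -5.70028389e+01, -5.82520187e+00, -2.81283617e+01,
        1.06824859e-02,  7.84023141e-03,  1.64374268e-05]), 'position': array([178.74048165, 624.3632999 , 235.1725969 ]), 'tool_rot': array([-0.42599655,  0.56507911,  0.42537196,  0.56415533]), 'wrist_force': array([-0.06058241,  0.05798207, -0.3412346 ]), 'wrist_torque': array([ 0.01344175,  0.00770798, -0.01462887]), 'opening': 85.45379316044185}
```

View pics/side0.png

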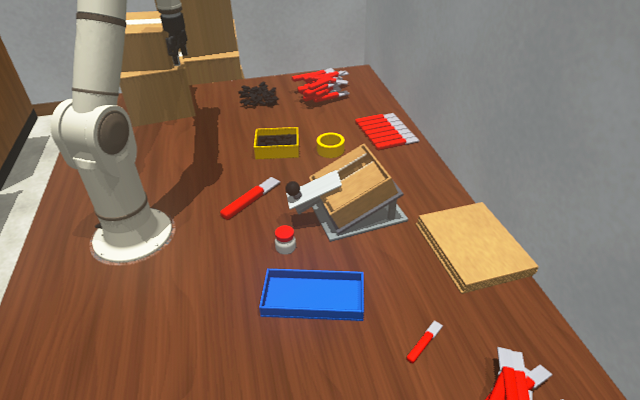

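View pics/top0.png

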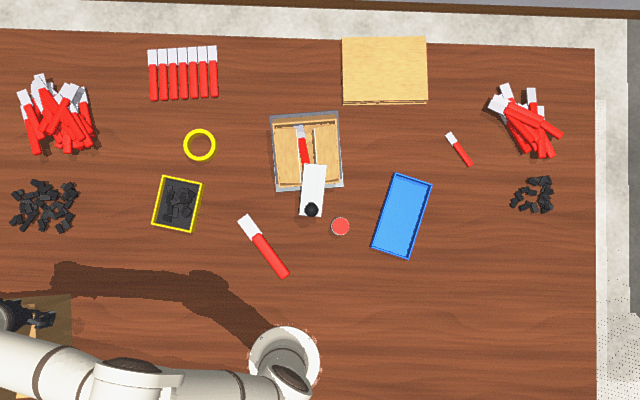

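View pics/wrist0.png

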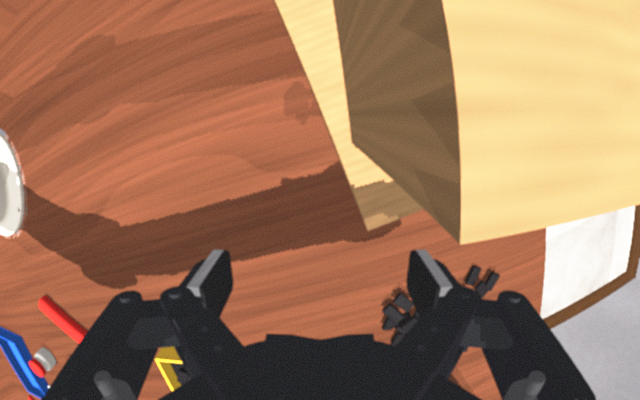

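```bash
python3 - <<'E'
from cell import *
import numpy as np
np.set_printoptions(precision=1,suppress=True)
for n in ("side","top"):
    T=camera_info(n)["world_from_camera"]; get_image(n)
    for t in ("ball","flap_left_edge","flap_right_edge","flap_left","flap_right","holddown","scraper","tray","caps_bin","tape_roll","glue_jar"):
        for r in recognise(n,t)[:3]:
            print(n,t,round(r["conf"],2),T[:3,:3]@np.array(r["centre"])+T[:3,3])
E
```

```text
side ball 0.62 [506.3 -81.1 129.2]
side ball 0.46 [ 610.5 -106.4  104.3]
side flap_left_edge 0.95 [614.    1.3 146.7]
side flap_right_edge 0.67 [ 619.3 -109.3  135.7]
side flap_left 0.76 [612.6   3.9 143.3]
side flap_right 0.8 [ 621.7 -110.1  138. ]
side holddown 0.92 [502.  -80.1 125.3]
side scraper 0.85 [ 654.7 -527.3   16.3]
side scraper 0.7 [461.6 317.1  35.4]
side scraper 0.68 [333.1  52.1  21.1]
side tray 0.64 [ 449.  -340.6   12.3]
side caps_bin 0.67 [462.8 316.5  33.7]
side tape_roll 0.77 [643.2 252.9  32.1]
side tape_roll 0.43 [ 412.6 -170.2   44.6]
side glue_jar 0.65 [ 411.5 -169.8   45.7]
top ball 0.97 [514.2 -68.2 129.6]
top flap_left_edge 0.89 [609.5   9.3 141.4]
top flap_right_edge 0.88 [ 628.6 -110.4  146.9]
top flap_left 0.76 [605.1   7.4 136.6]
top flap_right 0.67 [ 631.5 -106.3  144.5]
top holddown 0.62 [509.8 -70.5 127.9]
top holddown 0.38 [ 448.7 -343.3    6.5]
top scraper 0.81 [ 658.9 -514.6    9.9]
top scraper 0.65 [349.4  73.8  27.2]
top scraper 0.57 [647.4 -37.   95.8]
top tray 0.62 [ 450.7 -340.3    8.2]
top caps_bin 0.63 [461.2 335.2  34.2]
top tape_roll 0.9 [646.  276.3  48.8]
top tape_roll 0.74 [463.1 332.9  31. ]
top glue_jar 0.78 [ 408.5 -151.3   58.4]
```

```bash
python3 - <<'E'
import cv2
a=cv2.imread("pics/top0.png")[100:230,250:370]; cv2.imwrite("pics/topz.png",cv2.resize(a,None,fx=4.6,fy=4.6,interpolation=cv2.INTER_CUBIC)[:600])
a=cv2.imread("pics/side0.png")[135:245,270:415]; cv2.imwrite("pics/sidez.png",cv2.resize(a,None,fx=5,fy=5,interpolation=cv2.INTER_CUBIC))
E
```

```text
(no output)
```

View pics/topz.png

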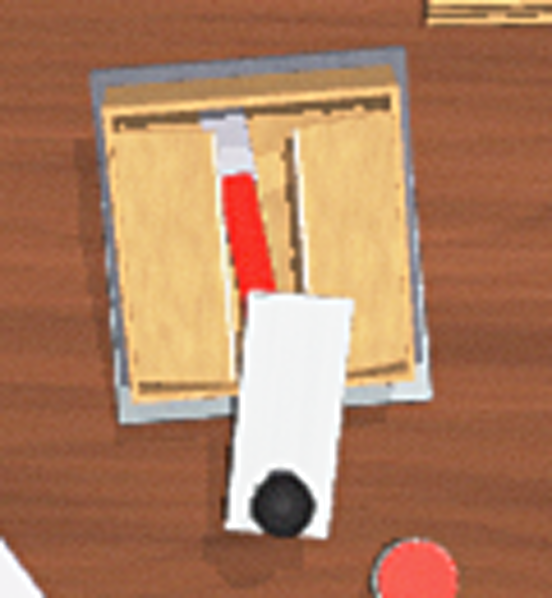

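View pics/sidez.png

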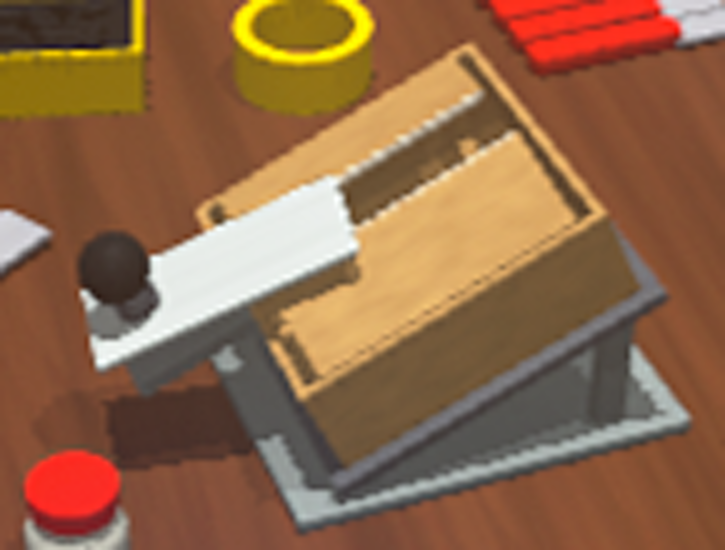

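```bash
cat > h.py <<'E'
import numpy as np
from scipy.spatial.transform import Rotation as R
from scipy.optimize import least_squares
np.set_printoptions(precision=3,suppress=True,linewidth=150)
def proj(ci,P):
    T=np.linalg.inv(ci["world_from_camera"]);K=ci["intrinsics"]
    c=T[:3,:3]@np.asarray(P,float)+T[:3,3]; p=K@c; return p[:2]/p[2]
def mouthR(yaw): return (R.from_euler('z',yaw)*R.from_euler('y',-np.deg2rad(24))).as_matrix()
E
python3 - <<'E'
from h import *
from cell import *
ct,cs=camera_info("top"),camera_info("side")
M=[(95,90,0),(95,-90,0),(-95,-90,0),(-95,90,0),(-145,0,70)]
t=[(272.8,122.8),(336.5,119.1),(339.8,181.5),(278.7,185.9),(311.5,209.1)]
s=[(363.4,144),(391,177.4),(330.4,213.6),(310,177.4),(293,188.2)]
def f(p):
    Rm=mouthR(p[3]);r=[]
    for m,a,b in zip(M,t,s):
        w=Rm@m+p[:3]; r+=list(proj(ct,w)-a)+list(proj(cs,w)-b)
    return np.array(r)
o=least_squares(f,[620,-60,130,0])
print(o.x,o.fun.reshape(-1,4)); Rm=mouthR(o.x[3]); print("ball",Rm@M[-1]+o.x[:3])
# tip of plate
def tip(th): 
    d=np.array([np.cos(th),-np.sin(th),0]); q=np.array([-145,0,38.]); 
    return [Rm@(q+d*125+32*k*np.array([np.sin(th),np.cos(th),0]))+o.x[:3] for k in (1,-1)]
for th in (0,.1,.15,.2,.25): print(th,[ (proj(ct,w)-[250,100])*4.6 for w in tip(th)],[(proj(cs,w)-[270,135])*5 for w in tip(th)])
for th in (1.6,): print(tip(th))
E
```

```text
[616.942 -49.735 120.953   0.107] [[-0.427 -0.261  0.822 -0.656]
 [ 0.086 -1.265  0.104  0.386]
 [ 0.233  0.397 -0.478  1.108]
 [-0.031  0.631 -0.826 -0.58 ]
 [-0.246 -0.165 -0.162  0.19 ]]
ball [456.923 -66.891 125.924]
0 [array([213.513, 295.76 ]), array([318.203, 287.932])] [array([313.297, 154.198]), array([354.23 , 218.658])]
0.1 [array([233.874, 290.179]), array([338.723, 292.413])] [array([325.088, 164.152]), array([356.377, 235.327])]
0.15 [array([244.254, 288.127]), array([348.753, 295.384])] [array([330.364, 169.71 ]), array([356.625, 244.026])]
0.2 [array([254.727, 286.574]), array([358.594, 298.831])] [array([335.204, 175.644]), array([356.312, 252.939])]
0.25 [array([265.267, 285.525]), array([368.219, 302.743])] [array([339.591, 181.943]), array([355.434, 262.045])]
[array([ 509.022, -187.908,  108.216]), array([ 450.714, -192.279,   82.196])]
```

```bash
cat >> h.py <<'E'
MO=np.array([616.9,-49.7,121.0]); MY=0.107; MR=mouthR(MY)
def m2w(p): return MR@np.asarray(p,float)+MO
def tool():
    from cell import state
    s=state(); return np.array(s["position"]),R.from_quat(s["tool_rot"]).as_matrix(),s
def delta(target):
    p,r,s=tool(); return r.T@(np.asarray(target,float)-p)/1000
def yawz():
    p,r,s=tool(); return np.rad2deg(np.arctan2(r[1,2],r[0,2]))
E
python3 - <<'E'
from h import *
p,r,s=tool(); print(p,s['joints'],yawz()); print(r)
print(delta([300,580,240]),delta([470,300,240]),delta([457,-67,240]))
E
```

```text
[178.862 624.892 235.99 ] [-1.029  0.501 -0.427  1.55   0.221  1.138 -0.21 ] 74.02708757472759
[[-0.    -0.961  0.275]
 [-0.     0.275  0.961]
 [-1.     0.    -0.   ]]
[-0.004 -0.129 -0.01 ] [-0.004 -0.369 -0.232] [-0.004 -0.458 -0.589]
```

Request:
carry_out(series=[[0,-0.037,-0.023,0,-1],[0,-0.037,-0.023,0,-1],[0,-0.037,-0.023,0,-1],[0,-0.037,-0.023,0,-1],[0,-0.037,-0.023,0,-1],[0,-0.037,-0.023,0,-1],[0,-0.037,-0.023,0,-1],[0,-0.037,-0.023,0,-1],[0,-0.037,-0.023,0,-1],[0,-0.037,-0.023,0,-1]], squeeze=60)

```text
time_s: 2.6
position: [472.2, 301.0, 236.3]
tool_rot: [-0.426, 0.564, 0.426, 0.565]
wrist_force: [0.0, 1.1, -0.5]
opening: 85.3
```

Request:
carry_out(series=[[0,-0.009,-0.036,0,-1],[0,-0.009,-0.036,0,-1],[0,-0.009,-0.036,0,-1],[0,-0.009,-0.036,0,-1],[0,-0.009,-0.036,0,-1],[0,-0.009,-0.036,0,-1],[0,-0.009,-0.036,0,-1],[0,-0.009,-0.036,0,-1],[0,-0.009,-0.036,0,-1],[0,-0.009,-0.033,0,-1]])

```text
time_s: 3.85
position: [459.5, -67.3, 236.3]
tool_rot: [-0.426, 0.564, 0.425, 0.565]
wrist_force: [0.3, 0.2, -0.1]
opening: 85.7
```

Request:
carry_out(series=[[0,0,0,-8,-0.6],[0,0,0,-8,-0.6],[0,0,0,-6,-0.6],[0,0,0,0,-0.6]])

```text
time_s: 4.35
position: [459.6, -66.0, 236.1]
tool_rot: [0.525, -0.473, -0.525, -0.473]
wrist_force: [-0.4, -0.2, -0.3]
opening: 68.3
```

```bash
python3 - <<'E'
from h import *
from cell import *
import cv2
p,r,s=tool(); print(s['time_s'],p,s['joints'],yawz(),s['opening'])
for n in("top","wrist"): cv2.imwrite(f"pics/{n}1.png",get_image(n)[:,:,::-1])
print(delta([457,-67,136]))
H=camera_info("wrist")["hand_eye"]
for t in ("ball","scraper","flap_left_edge","flap_right_edge"):
  for q in recognise("wrist",t)[:2]:
    c=H[:3,:3]@np.array(q["centre"])+H[:3,3]; print(t,q["conf"],r@c+p)
E
```

```text
4.35 [459.613 -65.987 236.12 ] [ 0.171  0.14  -0.094  2.008  0.016  0.994  1.745] 95.97698605702134 68.34107795832034
[ 0.1    0.003 -0.001]
ball 0.75 [509.45  -67.659 128.535]
ball 0.57 [ 440.468 -345.382    8.279]
scraper 0.56 [ 653.62  -517.513   10.654]
flap_left_edge 0.56 [557.85   -6.286 112.105]
flap_left_edge 0.31 [ 585.799 -115.167  114.242]
flap_right_edge 0.95 [ 579.066 -119.491  119.581]
```

View pics/wrist1.png

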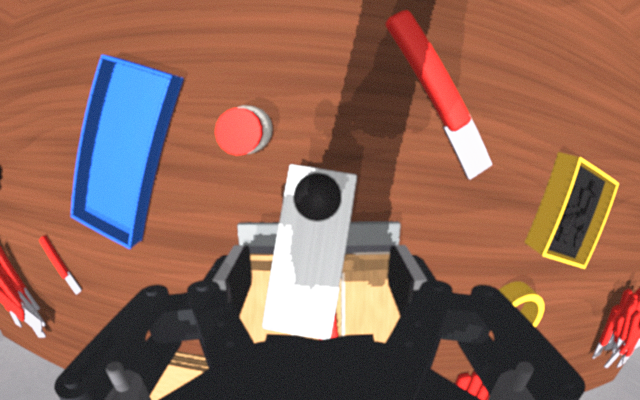

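```bash
cat >> h.py <<'E'
def wproj(P,p=None,r=None):
    from cell import camera_info
    if p is None: p,r,_=tool()
    ci=camera_info("wrist");K=ci["intrinsics"];H=ci["hand_eye"]
    t=r.T@(np.asarray(P,float)-p); c=H[:3,:3].T@(t-H[:3,3])
    th=np.arctan2(np.hypot(c[0],c[1]),c[2]);ph=np.arctan2(c[1],c[0])
    return np.array([K[0,2]+K[0,0]*th*np.cos(ph),K[1,2]+K[1,1]*th*np.sin(ph)])
E
python3 - <<'E'
from h import *
print(wproj([457,-67,126]),wproj([462,-67,126]),wproj([457,-62,126]))
for c in [(95,90,0),(95,-90,0),(-95,-90,0),(-95,90,0)]: print(wproj(m2w(c)))
E
```

```text
[317.898 197.582] [317.281 203.331] [323.883 198.188]
[396.822 412.612]
[241.165 412.714]
[234.344 254.09 ]
[402.826 253.775]
```

Request:
carry_out(series=[[0.025,0.002,-0.001,0,-0.6],[0.025,0,0,0,-0.6],[0.025,0,0,0,-0.6],[0.02,0,0,0,-0.6],[0.005,0,0,0,-0.6],[0,0,0,0,-0.6],[0,0,0,0,1],[0,0,0,0,1],[0,0,0,0,1],[0,0,0,0,1]], squeeze=60)

```text
time_s: 5.9
position: [458.5, -68.0, 137.5]
tool_rot: [0.526, -0.473, -0.525, -0.473]
wrist_force: [-2.1, -2.2, 8.8]
opening: 34.1
```

```bash
python3 - <<'E'
from h import *
from cell import *
import cv2
p,r,s=tool(); print(s['time_s'],p,yawz(),s['opening'],s['wrist_force'])
a=get_image("side")[100:260,230:430,::-1]; cv2.imwrite("pics/s2.png",cv2.resize(a,None,fx=4,fy=3.7))
E
```

```text
5.9 [458.505 -68.039 137.529] 95.9982399409991 34.053529417474905 [-2.141 -2.186  8.771]
```

View pics/s2.png

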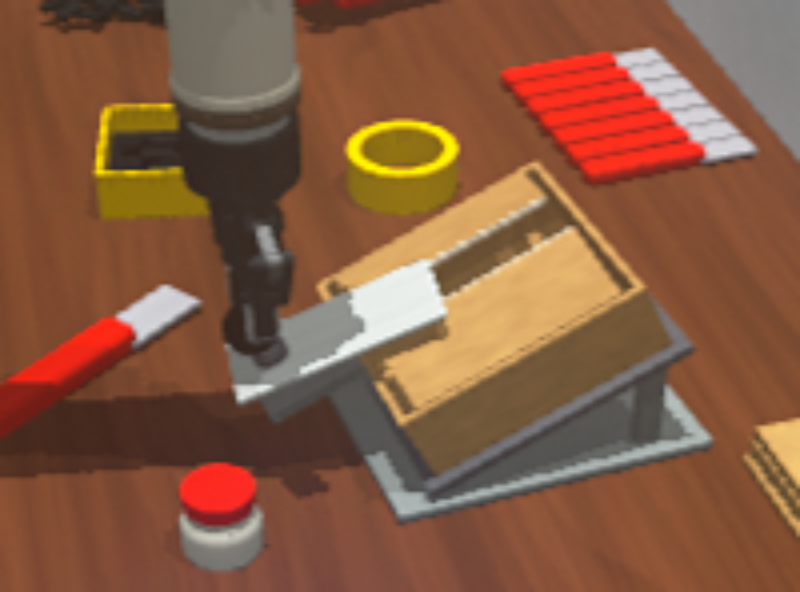

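Request:
carry_out(series=[[0,0,0,0,-0.5],[0,0,0,0,-0.5],[0,0,0,0,-0.5],[0.005,0,0,0,-0.5],[0.004,0,0,0,-0.5],[0,0,0,0,-0.5],[0,0,0,0,1],[0,0,0,0,1],[0,0,0,0,1],[0,0,0,0,1]], squeeze=60)

```text
time_s: 7.2
position: [457.8, -68.1, 127.6]
tool_rot: [0.526, -0.473, -0.525, -0.473]
wrist_force: [-2.1, -1.6, 6.2]
opening: 37.0
```

```bash
python3 - <<'E'
from h import *
p,r,s=tool(); print(s['time_s'],p,yawz(),s['opening'],s['wrist_force'])
E
```

```text
7.2 [457.841 -68.119 127.62 ] 96.00204428760607 36.98856779281607 [-2.129 -1.579  6.157]
```

Request:
carry_out(series=[[0,0,0,5,1],[0,0,0,5,1],[0,0,0,5,1],[0,0,0,5,1],[0,0,0,5,1],[0,0,0,0,1]])

```text
time_s: 7.95
position: [457.1, -68.7, 128.3]
tool_rot: [-0.41, 0.577, 0.41, 0.575]
wrist_force: [-6.4, -3.7, 15.1]
opening: 36.8
```

```bash
python3 - <<'E'
from h import *
from cell import *
import cv2
p,r,s=tool(); print(s['time_s'],p,yawz(),s['opening'],s['wrist_force'],s['wrist_torque'])
a=get_image("side")[100:260,230:430,::-1]; cv2.imwrite("pics/s3.png",cv2.resize(a,None,fx=4,fy=3.7))
E
```

```text
7.95 [457.11  -68.718 128.268] 70.90918510696739 36.774287019397384 [-6.372 -3.678 15.128] [-0.575  1.393  0.048]
```

View pics/s3.png

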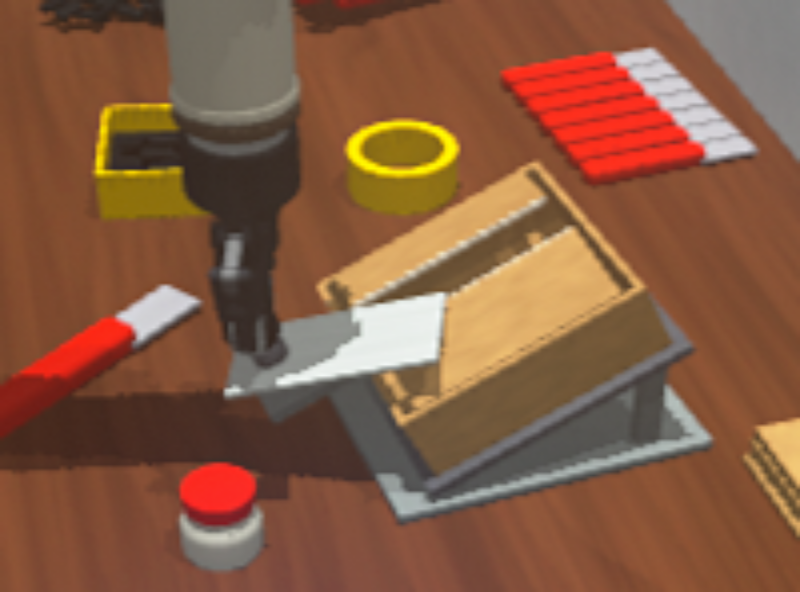

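Request:
carry_out(series=[[0,0,0,5,1],[0,0,0,5,1],[0,0,0,5,1],[0,0,0,5,1],[0,0,0,5,1],[0,0,0,0,1]])

```text
time_s: 8.75
position: [456.6, -69.0, 128.8]
tool_rot: [-0.276, 0.652, 0.275, 0.65]
wrist_force: [-10.3, -4.8, 23.3]
opening: 36.6
```

```bash
python3 - <<'E'
from h import *
from cell import *
import cv2
p,r,s=tool(); print(s['time_s'],p,yawz(),s['opening'],s['wrist_force'],s['wrist_torque'])
a=get_image("side")[100:260,230:430,::-1]; cv2.imwrite("pics/s4.png",cv2.resize(a,None,fx=4,fy=3.7))
E
```

```text
8.75 [456.577 -68.964 128.768] 45.88638755132542 36.64463766673025 [-10.305  -4.804  23.266] [-0.6    2.114  0.072]
```

View pics/s4.png

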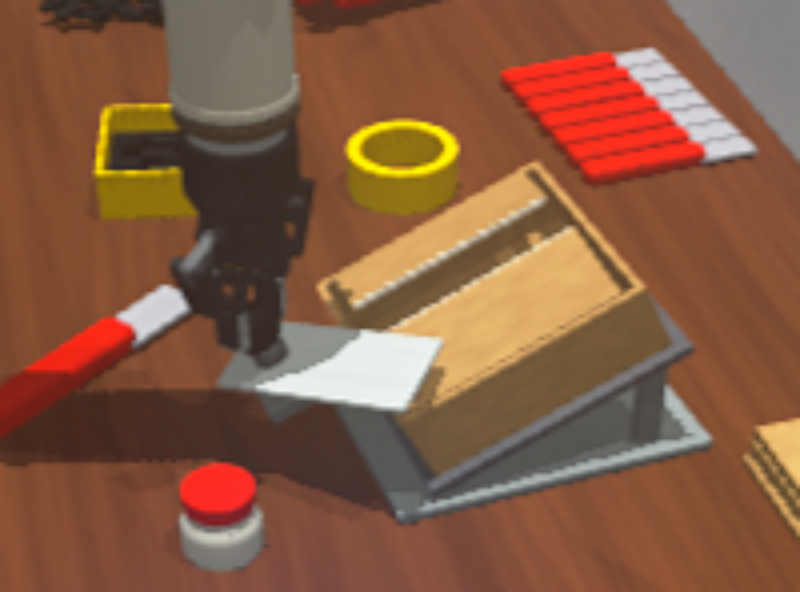

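Request:
carry_out(series=[[0,0,0,5,1],[0,0,0,5,1],[0,0,0,5,1],[0,0,0,5,1],[0,0,0,5,1],[0,0,0,5,1],[0,0,0,0,1]])

```text
time_s: 9.68
position: [456.0, -69.6, 127.6]
tool_rot: [-0.098, 0.701, 0.097, 0.699]
wrist_force: [-6.4, -5.8, 12.4]
opening: 37.0
```

```bash
python3 - <<'E'
from h import *
from cell import *
import cv2
p,r,s=tool(); print(s['time_s'],p,yawz(),s['opening'],s['wrist_force'],s['wrist_torque'])
a=get_image("side")[100:260,230:430,::-1]; cv2.imwrite("pics/s5.png",cv2.resize(a,None,fx=4,fy=3.7))
E
```

```text
9.675 [456.037 -69.613 127.622] 15.85781831167444 37.00763693313752 [-6.41  -5.752 12.37 ] [-1.244  1.77  -0.013]
```

View pics/s5.png

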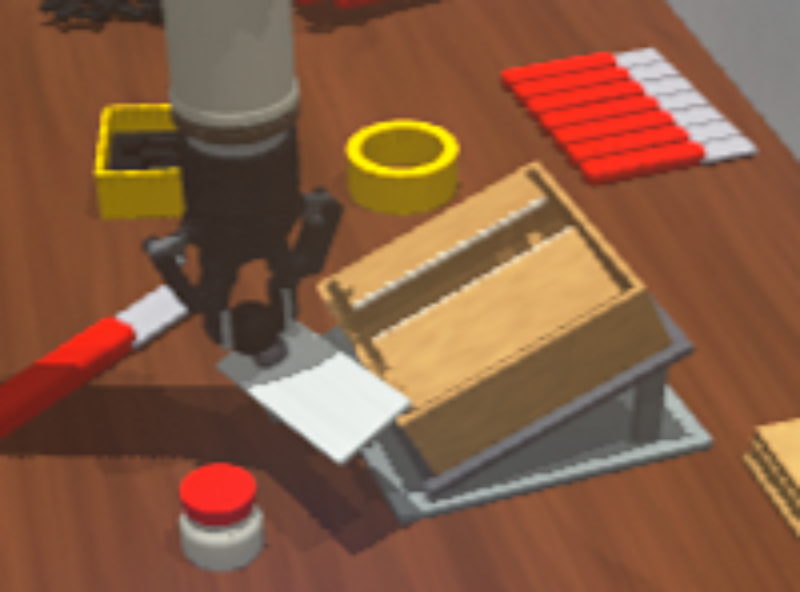

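Request:
carry_out(series=[[0,0,0,5,1],[0,0,0,5,1],[0,0,0,5,1],[0,0,0,5,1],[0,0,0,0,1]])

```text
time_s: 10.35
position: [455.6, -69.3, 126.9]
tool_rot: [0.025, 0.708, -0.026, 0.705]
wrist_force: [-4.2, -6.2, 5.5]
opening: 36.6
```

```bash
python3 - <<'E'
from h import *
from cell import *
import cv2
p,r,s=tool(); print(s['time_s'],p,yawz(),s['opening'],s['wrist_force'],s['wrist_torque'],s['joints'][6])
a=get_image("side")[100:260,230:430,::-1]; cv2.imwrite("pics/s6.png",cv2.resize(a,None,fx=4,fy=3.7))
cs=camera_info("side")
for th in (1.2,1.3,1.4,1.5,1.6):
    d=np.array([np.cos(th),-np.sin(th),0]);q=np.array([-145,0,38.]);o=[]
    for k in (1,-1): o.append((proj(cs,m2w(q+d*125+32*k*np.array([np.sin(th),np.cos(th),0])))-[230,100])*[4,3.7])
    print(th,o)
E
```

```text
10.35 [455.592 -69.3   126.907] -4.126770625825474 36.59478795659075 [-4.178 -6.186  5.48 ] [-1.107  1.375  0.056] 0.11992602150175212
1.2 [array([417.809, 387.123]), array([350.618, 452.132])]
1.3 [array([407.187, 401.245]), array([333.874, 462.568])]
1.4 [array([395.032, 414.963]), array([316.468, 471.825])]
1.5 [array([381.478, 428.103]), array([298.618, 479.791])]
1.6 [array([366.682, 440.5  ]), array([280.544, 486.372])]
```

View pics/s6.png

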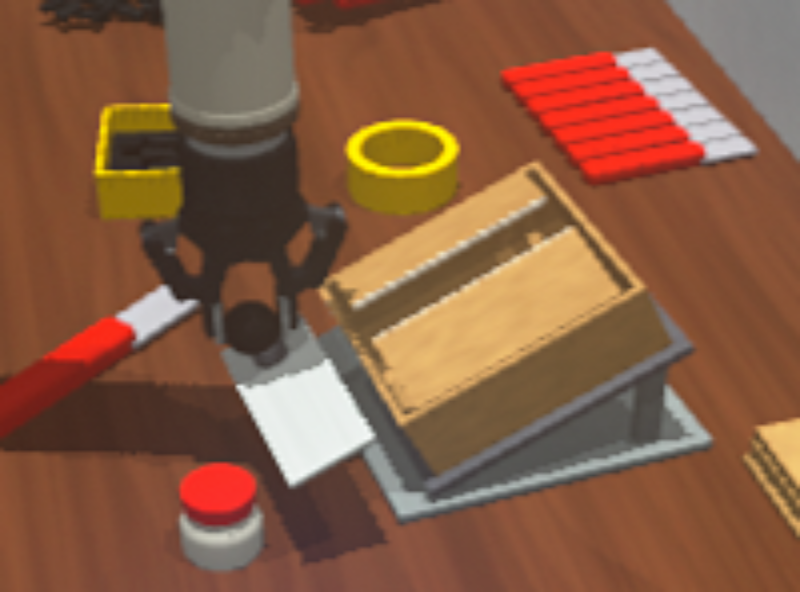

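Request:
carry_out(series=[[0,0,0,5,1],[0,0,0,5,1],[0,0,0,0,1],[0,0,0,0,1],[0,0,0,0,-0.7],[0,0,0,0,-0.7],[0,0,0,0,-0.7],[-0.03,0,0,0,-0.7],[-0.04,0,0,0,-0.7],[-0.04,0,0,0,-0.7]])

```text
time_s: 11.65
position: [457.6, -67.0, 238.2]
tool_rot: [0.086, 0.702, -0.086, 0.702]
wrist_force: [1.6, 0.2, -0.0]
opening: 72.6
```

```bash
python3 - <<'E'
from h import *
from cell import *
import cv2
p,r,s=tool(); print(s['time_s'],p,yawz(),s['opening'],s['wrist_force'])
a=get_image("side")[100:260,230:430,::-1]; cv2.imwrite("pics/s7.png",cv2.resize(a,None,fx=4,fy=3.7))
E
```

```text
11.65 [457.63  -66.997 238.175] -13.95371443123327 72.64348376120425 [ 1.582  0.189 -0.016]
```

View pics/s7.png

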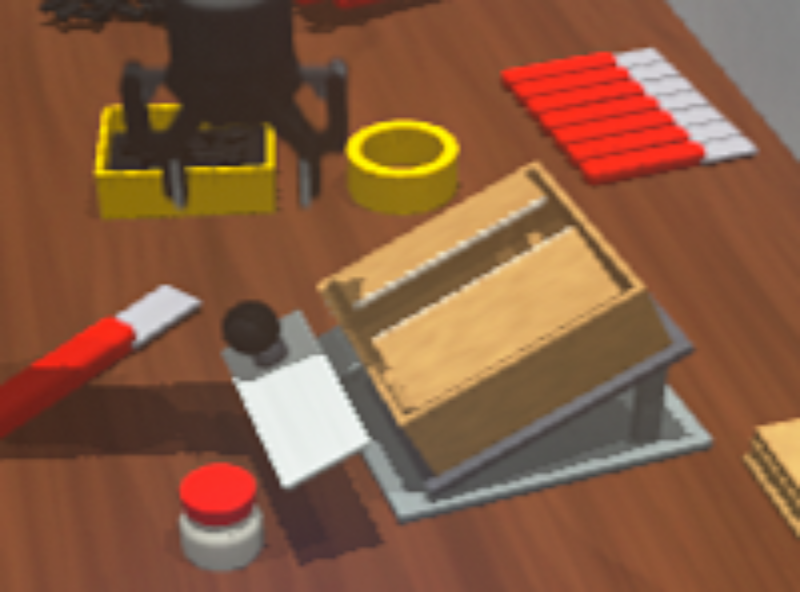

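Request:
carry_out(series=[[-0.02,0,0,-10,1],[0,0,0,-10,1],[0,0,0,0,1],[0,0,0,0,1]])

```text
time_s: 12.2
position: [457.5, -67.1, 256.7]
tool_rot: [-0.036, 0.706, 0.036, 0.706]
wrist_force: [0.3, 0.3, 0.2]
opening: 0.5
```

```bash
cat > flap.py <<'E'
from h import *
def path(sg,x=45):
    P=[(0,70),(0,-5),(9,-3),(14,5),(22,14),(34,22),(50,28),(70,32),(90,32),(95,30),(70,40),(40,70)]
    return np.array([m2w((x,sg*a,b))+[0,0,25] for a,b in P])
E
python3 - <<'E'
from flap import *
p,r,s=tool(); print(s['time_s'],p,yawz(),s['opening'])
A=path(1);B=path(-1)
print("to start",r.T@(A[0]-p)/1000)
print((np.diff(A,axis=0)@r)/1000)
print("right from end",(B[0]-A[-1])@r/1000);print((np.diff(B,axis=0)@r)/1000)
E
```

```text
12.2 [457.459 -67.12  256.667] 5.838096120561886 0.5402327976042958
to start [0.028 0.001 0.173]
[[ 0.068  0.     0.031]
 [-0.002  0.009 -0.001]
 [-0.007  0.005 -0.003]
 [-0.008  0.008 -0.004]
 [-0.007  0.012 -0.003]
 [-0.005  0.016 -0.003]
 [-0.004  0.02  -0.002]
 [ 0.     0.02  -0.   ]
 [ 0.002  0.005  0.001]
 [-0.009 -0.025 -0.004]
 [-0.027 -0.03  -0.012]]
right from end [-0.   -0.04  0.  ]
[[ 0.068  0.     0.031]
 [-0.002 -0.009 -0.001]
 [-0.007 -0.005 -0.003]
 [-0.008 -0.008 -0.004]
 [-0.007 -0.012 -0.003]
 [-0.005 -0.016 -0.002]
 [-0.004 -0.02  -0.002]
 [-0.    -0.02   0.   ]
 [ 0.002 -0.005  0.001]
 [-0.009  0.025 -0.004]
 [-0.027  0.03  -0.012]]
```

Request:
carry_out(series=[[0,0,0.05,0,1],[0,0,0.05,0,1],[0.01,0,0.05,0,1],[0.018,0.001,0.023,0,1],[0,0,0,0,1]])

```text
time_s: 12.82
position: [629.3, -47.2, 226.0]
tool_rot: [-0.037, 0.708, 0.037, 0.705]
wrist_force: [-0.5, -0.7, -0.1]
opening: 0.4
```

```bash
python3 - <<'E'
from flap import *
from cell import *
import cv2
p,r,s=tool(); print(s['time_s'],p,path(1)[0])
cv2.imwrite("pics/w8.png",get_image("wrist")[:,:,::-1])
print(wproj(m2w((45,0,-5))))
E
```

```text
12.825 [629.299 -47.193 226.024] [629.466 -48.35  228.251]
[359.845 207.588]
```

View pics/w8.png

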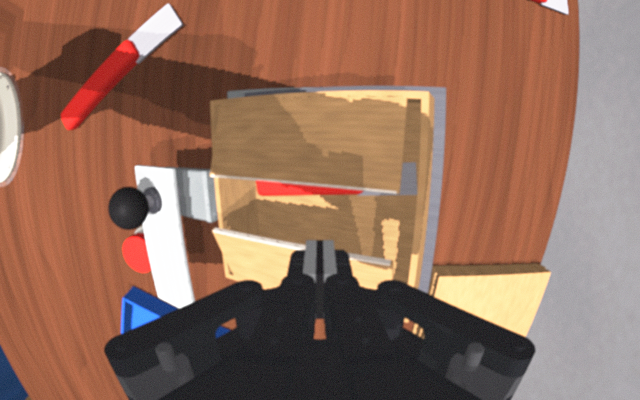

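Request:
carry_out(series=[[0.024,-0.001,0.011,0,1],[0.024,0,0.011,0,1],[0.019,0,0.009,0,1],[-0.002,0.009,-0.001,0,1],[-0.007,0.005,-0.003,0,1],[-0.008,0.008,-0.004,0,1],[-0.007,0.012,-0.003,0,1],[0,0,0,0,1]])

```text
time_s: 13.88
position: [646.8, -14.7, 189.6]
tool_rot: [-0.037, 0.705, 0.036, 0.708]
wrist_force: [-0.3, -2.3, 1.8]
opening: -0.0
```

```bash
python3 - <<'E'
from flap import *
from cell import *
import cv2
p,r,s=tool(); print(s['time_s'],p,path(1)[5],s['wrist_force'],s['wrist_torque'])
a=get_image("side")[100:260,230:430,::-1]; cv2.imwrite("pics/s9.png",cv2.resize(a,None,fx=4,fy=3.7))
E
```

```text
13.875 [646.752 -14.695 189.585] [645.246 -12.46  184.401] [-0.293 -2.269  1.796] [-0.461  0.097  0.026]
```

View pics/s9.png

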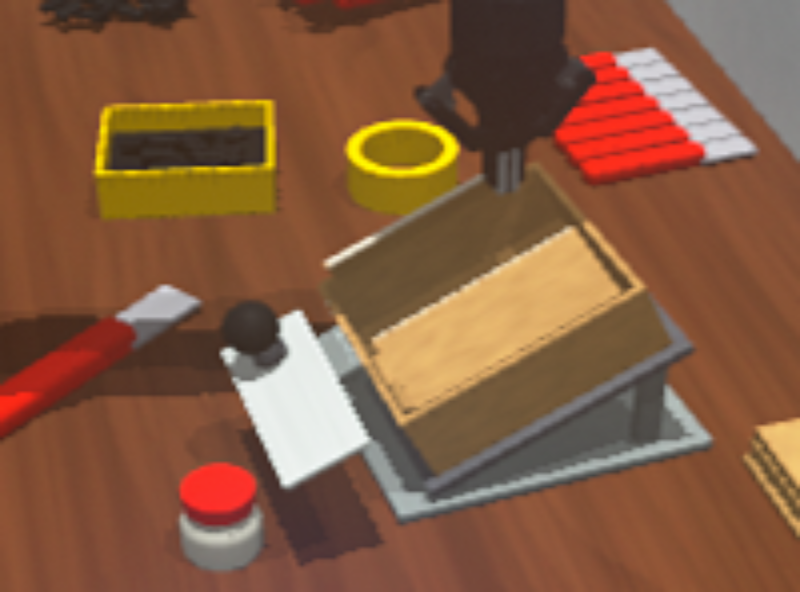

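Request:
carry_out(series=[[-0.002,0.018,-0.001,0,1],[0,0.02,-0.001,0,1],[0,0.02,0,0,1],[0.001,0.006,0,0,1],[0,0,0,0,1],[0,0,0,0,1]])

```text
time_s: 14.68
position: [637.2, 49.6, 186.8]
tool_rot: [-0.037, 0.706, 0.037, 0.706]
wrist_force: [-0.0, 1.1, -0.2]
opening: -0.2
```

```bash
python3 - <<'E'
from flap import *
from cell import *
import cv2
p,r,s=tool(); print(s['time_s'],p,path(1)[9],s['wrist_force'],s['wrist_torque'])
a=get_image("side")[100:260,230:430,::-1]; cv2.imwrite("pics/s10.png",cv2.resize(a,None,fx=4,fy=3.7))
E
```

```text
14.675 [637.243  49.639 186.754] [635.497  47.844 191.71 ] [-0.024  1.146 -0.178] [-0.034  0.035  0.016]
```

View pics/s10.png

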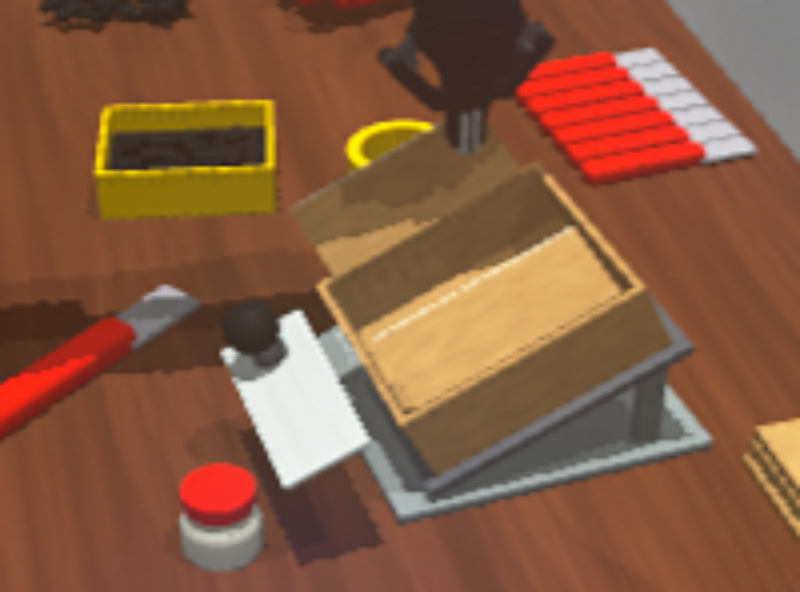

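```bash
python3 - <<'E'
from flap import *
print(delta(path(-1)[1]))
E
```

```text
[ 0.027 -0.096  0.013]
```

Request:
carry_out(series=[[-0.02,-0.03,0,0,1],[-0.01,-0.045,0,0,1],[0,-0.021,0,0,1],[0.025,0,0.005,0,1],[0.025,0,0.005,0,1],[0.007,0,0.003,0,1],[-0.002,-0.009,-0.001,0,1],[-0.007,-0.005,-0.003,0,1],[-0.006,-0.008,-0.004,0,1],[-0.006,-0.012,-0.003,0,1],[0,0,0,0,1]])

```text
time_s: 16.1
position: [654.1, -76.1, 184.4]
tool_rot: [-0.037, 0.705, 0.039, 0.708]
wrist_force: [-1.4, 1.9, 1.6]
opening: 0.3
```

```bash
python3 - <<'E'
from flap import *
from cell import *
import cv2
p,r,s=tool(); print(s['time_s'],p,path(-1)[5],delta(path(-1)[9]),s['wrist_force'],s['wrist_torque'])
a=get_image("side")[100:260,230:430,::-1]; cv2.imwrite("pics/s11.png",cv2.resize(a,None,fx=4,fy=3.7))
E
```

```text
16.1 [654.123 -76.134 184.407] [652.508 -80.071 184.401] [-0.008 -0.065 -0.005] [-1.359  1.866  1.575] [0.558 0.157 0.026]
```

View pics/s11.png

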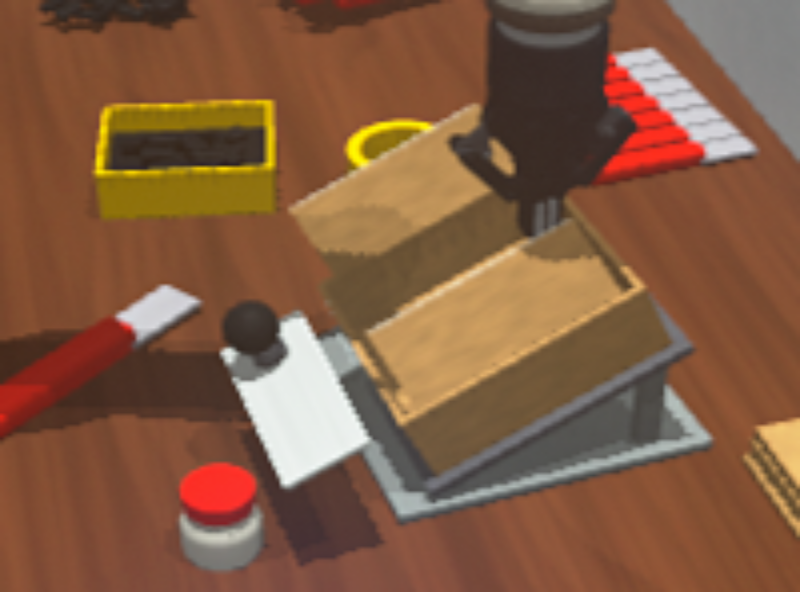

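Request:
carry_out(series=[[-0.005,-0.016,-0.002,0,1],[-0.002,-0.02,-0.001,0,1],[0.001,-0.02,0,0,1],[0.001,-0.012,0,0,1],[0,0,0,0,1],[0,0,0,0,1]])

```text
time_s: 16.9
position: [657.0, -146.4, 185.5]
tool_rot: [-0.037, 0.706, 0.037, 0.706]
wrist_force: [0.7, -0.4, 1.2]
opening: 0.3
```

Request:
carry_out(series=[[-0.03,0.03,0,0,1],[-0.05,0.03,0,0,-0.5],[-0.05,0,0,0,-0.5]])

```text
time_s: 17.27
position: [650.8, -81.4, 316.8]
tool_rot: [-0.039, 0.706, 0.041, 0.706]
wrist_force: [0.8, -0.1, 0.3]
opening: 35.8
```

```bash
python3 - <<'E'
from flap import *
from cell import *
import cv2
p,r,s=tool(); print(s['time_s'],p,s['wrist_force'],s['joints'])
H=camera_info("wrist")["hand_eye"]
for n,T in(("side",camera_info("side")["world_from_camera"]),("top",camera_info("top")["world_from_camera"]),("wrist",None)):
    im=get_image(n); cv2.imwrite(f"pics/{n}12.png",im[:,:,::-1])
    if T is None:
        T=np.eye(4);T[:3,:3]=r@H[:3,:3];T[:3,3]=r@H[:3,3]+p
    for t in ("scraper","scraper_grip"):
      for q in recognise(n,t)[:4]:
        w=T[:3,:3]@np.array(q["centre"])+T[:3,3]; print(n,t,round(q["conf"],2),w,"mouth",MR.T@(w-MO))
a=cv2.imread("pics/side12.png")[100:260,230:430]; cv2.imwrite("pics/s12.png",cv2.resize(a,None,fx=4,fy=3.7))
E
```

```text
17.275 [650.771 -81.383 316.813] [ 0.761 -0.093  0.286] [-0.115  0.427  0.282  1.456 -0.123  1.277  0.291]
side scraper 0.85 [632.716 -44.441  83.712] mouth [ -0.287   3.54  -40.689]
side scraper 0.79 [ 655.62  -526.361   16.259] mouth [ -53.936 -478.07   -90.639]
side scraper 0.55 [333.726  52.655  23.65 ] mouth [-286.823  132.012   21.139]
side scraper 0.52 [ 448.793 -341.509   10.038] mouth [-226.297 -272.187  -20.709]
side scraper_grip 0.74 [632.377 -46.615  81.624] mouth [ -1.656   1.414 -42.365]
side scraper_grip 0.74 [ 661.087 -524.578   13.124] mouth [ -50.072 -476.881  -95.792]
side scraper_grip 0.57 [333.229  53.554  19.835] mouth [-288.738  132.959   17.816]
top scraper 0.79 [396.175 112.157  18.864] mouth [-226.24   184.504  -11.073]
top scraper 0.49 [ 660.554 -515.284   14.945] mouth [ -48.908 -467.583  -94.316]
top scraper 0.49 [ 471.607 -146.777   98.593] mouth [-150.558  -81.005   42.505]
top scraper_grip 0.76 [393.817 116.711  12.848] mouth [-230.385  189.283  -15.814]
top scraper_grip 0.52 [ 661.068 -516.862   15.497] mouth [ -48.371 -469.207  -93.951]
wrist scraper 0.87 [356.21   80.351  26.167] mouth [-262.674  157.147   13.143]
wrist scraper 0.68 [641.851 -30.379  95.196] mouth [ 14.053  16.546 -34.503]
wrist scraper_grip 0.95 [647.918 -30.656  92.552] mouth [ 18.462  15.622 -39.36 ]
wrist scraper_grip 0.85 [358.164  83.525  22.217] mouth [-262.196  160.095    8.606]
```

View pics/s12.png

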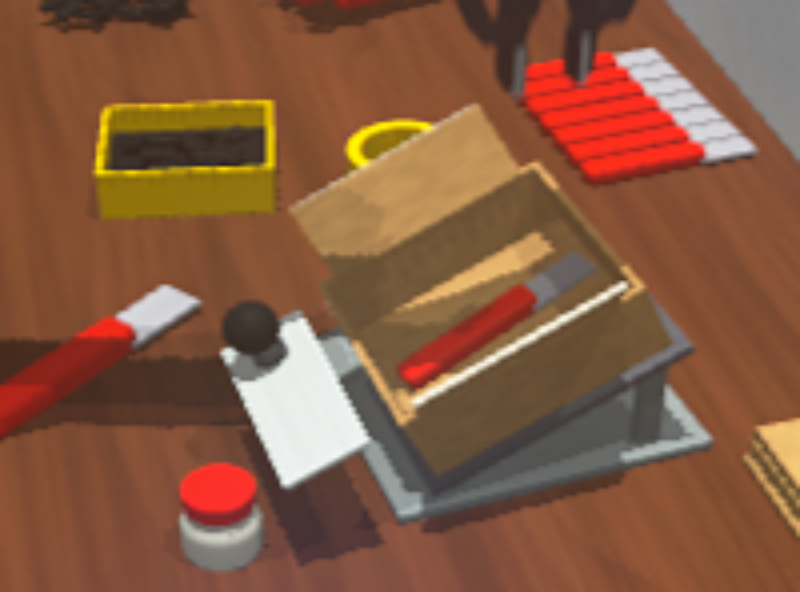

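View pics/wrist12.png

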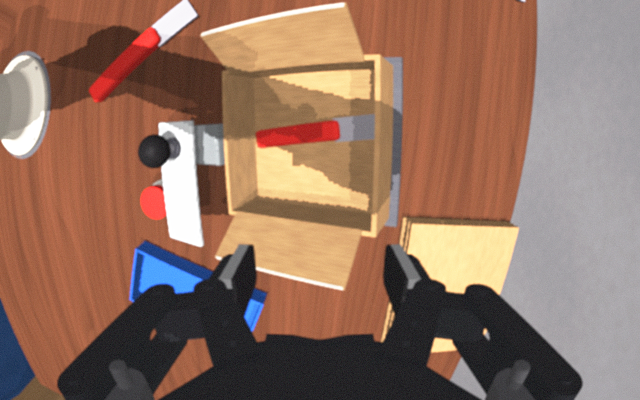

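View pics/top12.png

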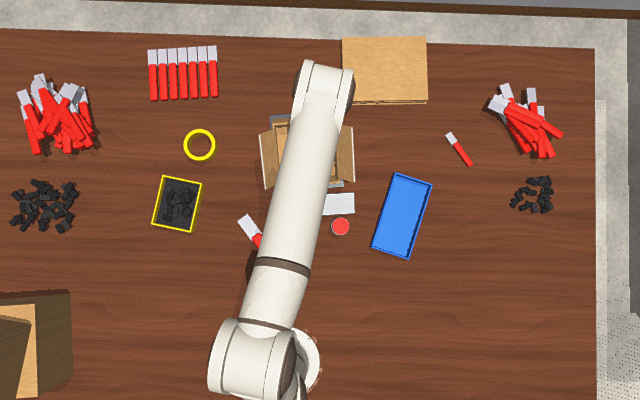

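```bash
cat >> h.py <<'E'
def ray(n,px,p=None,r=None):
    from cell import camera_info
    ci=camera_info(n);K=ci["intrinsics"];u=(px[0]-K[0,2])/K[0,0];v=(px[1]-K[1,2])/K[1,1]
    if n=="wrist":
        H=ci["hand_eye"];th=np.hypot(u,v);d=np.array([u/th*np.sin(th),v/th*np.sin(th),np.cos(th)])
        return r@H[:3,3]+p, r@H[:3,:3]@d
    T=ci["world_from_camera"];return T[:3,3],T[:3,:3]@np.array([u,v,1.])
def onmouth(n,px,z,p=None,r=None):
    o,d=ray(n,px,p,r); o=MR.T@(o-MO);d=MR.T@d; return o+d*(z-o[2])/d[2]
E
python3 - <<'E'
from h import *
p,r,s=tool()
for n,px in (("wrist",(258,139)),("wrist",(338,130)),("wrist",(374,127)),("side",(333,199.5)),("side",(362,180.5)),("side",(376,171))): print(n,px,onmouth(n,px,-42,p,r),onmouth(n,px,-56,p,r))
E
python3 - <<'E'
import cv2
a=cv2.imread("pics/wrist12.png")[40:240,200:400]; cv2.imwrite("pics/w12z.png",cv2.resize(a,None,fx=3,fy=3,interpolation=cv2.INTER_CUBIC))
E
```

```text
wrist (258, 139) [-75.546   0.667 -42.   ] [-85.516  -0.551 -56.   ]
wrist (338, 130) [ 35.541  13.298 -42.   ] [ 30.241  12.612 -56.   ]
wrist (374, 127) [ 77.702  18.058 -42.   ] [ 74.176  17.572 -56.   ]
side (333, 199.5) [-68.682  -2.102 -42.   ] [-69.067  12.523 -56.   ]
side (362, 180.5) [ 30.798   3.08  -42.   ] [ 31.94   17.784 -56.   ]
side (376, 171) [ 79.405   6.753 -42.   ] [ 81.293  21.513 -56.   ]
```

View pics/w12z.png

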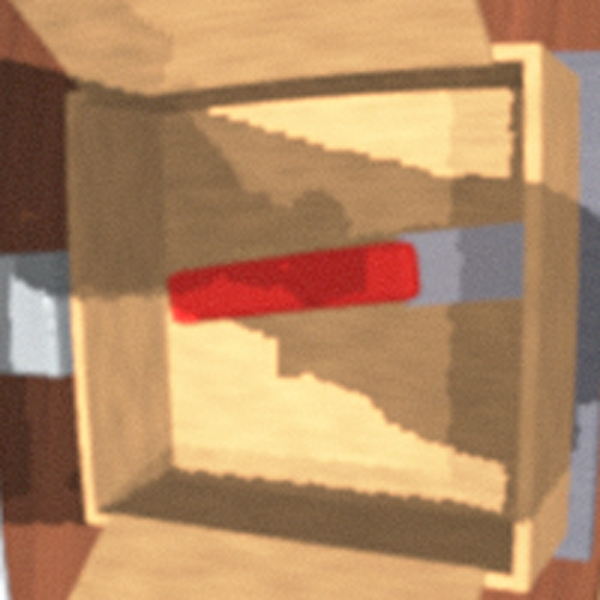

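```bash
python3 - <<'E'
from h import *
g=m2w((-13,8,-51)); print(g,delta(g+[0,0,130]),yawz())
E
```

```text
[624.862 -40.799  69.122] [ 0.115  0.048 -0.02 ] 6.028215324375003
```

Request:
carry_out(series=[[0.02,0.024,-0.01,0,-0.1],[0.03,0.024,-0.01,0,-0.1],[0,0,0,9.5,-0.1],[0,0,0,9.5,-0.1],[0,0,0,9.5,-0.1],[0,0,0,9.5,-0.1],[0,0,0,9.5,-0.1],[0,0,0,9.5,-0.1],[0,0,0,9.5,-0.1],[0,0,0,9.5,-0.1],[0,0,0,7,-0.1],[0,0,0,0,-0.1]])

```text
time_s: 19.23
position: [625.4, -41.4, 265.0]
tool_rot: [0.439, 0.554, -0.44, 0.553]
wrist_force: [-0.5, 0.8, -0.9]
opening: 47.0
```

```bash
python3 - <<'E'
from h import *
from cell import *
import cv2
p,r,s=tool(); print(s['time_s'],p,yawz(),s['opening'],s['joints'][6],np.abs(s['qvel']).max())
a=get_image("wrist")[:,:,::-1]; cv2.imwrite("pics/w13.png",a); cv2.imwrite("pics/w13z.png",cv2.resize(a[150:350,200:440],None,fx=3,fy=3,interpolation=cv2.INTER_CUBIC))
for x in (-75,35,80): print(wproj(m2w((x,8+(x+13)*.113,-42)),p,r))
E
```

```text
19.225 [625.447 -41.364 264.975] -76.91027794293824 46.99952857415373 -1.1155249664342262 0.05148098814720419
[318.843 225.727]
[318.582 145.059]
[318.456 102.511]
```

View pics/w13.png

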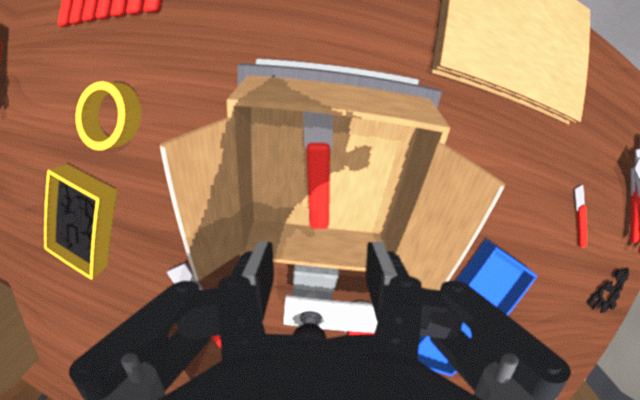

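Request:
carry_out(series=[[0.035,0,0,0,-0.1],[0.035,0,0,0,-0.1],[0.035,0,0,0,-0.1],[0.035,0,0,0,-0.1],[0.02,0,0,0,-0.1],[0.01,0,0,0,-0.1],[0,0,0,0,-0.1]], squeeze=40)

```text
time_s: 20.15
position: [626.0, -41.5, 96.0]
tool_rot: [0.44, 0.554, -0.44, 0.554]
wrist_force: [0.4, -0.5, 0.2]
opening: 47.1
```

```bash
python3 - <<'E'
from h import *
from cell import *
import cv2
p,r,s=tool(); print(s['time_s'],p,s['wrist_force'],s['opening'])
cv2.imwrite("pics/w14.png",get_image("wrist")[:,:,::-1])
print(delta(m2w((-13,8,-51))))
E
```

```text
20.15 [625.981 -41.53   95.952] [ 0.361 -0.475  0.243] 47.06535103104192
[ 0.028 -0.002 -0.001]
```

View pics/w14.png

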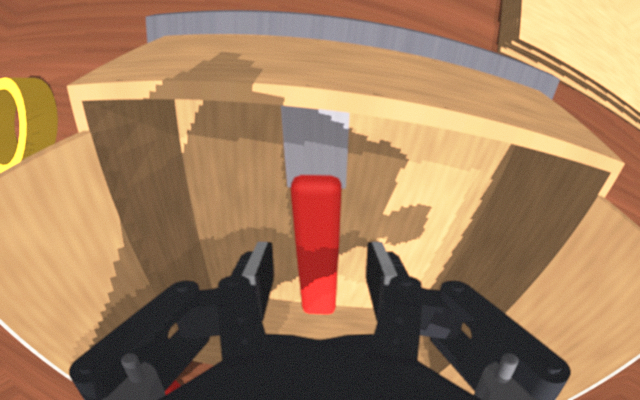

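Centred on the handle. Lower a bit and close.

Request:
carry_out(series=[[0.005,0,0,0,-0.1],[0.004,0,0,0,-0.1],[0,0,0,0,-0.1],[0,0,0,0,1],[0,0,0,0,1],[0,0,0,0,1],[0,0,0,0,1]])

```text
time_s: 21.08
position: [626.0, -41.5, 87.4]
tool_rot: [0.44, 0.553, -0.44, 0.554]
wrist_force: [-1.4, -0.1, 4.5]
opening: 21.6
```

```bash
python3 - <<'E'
from h import *
from cell import *
import cv2
p,r,s=tool(); print(s['time_s'],p,s['wrist_force'],s['wrist_torque'],s['opening'])
cv2.imwrite("pics/w15.png",get_image("wrist")[:,:,::-1])
E
```

```text
21.075 [626.035 -41.543  87.383] [-1.439 -0.116  4.471] [0.004 0.295 0.085] 21.62646496995377
```

View pics/w15.png

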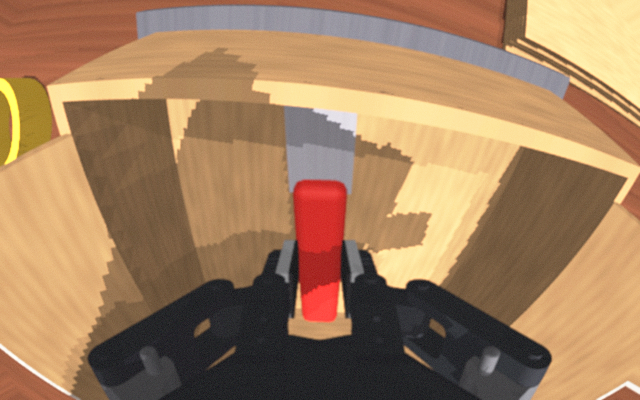

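```bash
python3 - <<'E'
from h import *
p,r,s=tool(); print(r.T@MR[:,2])
E
```

```text
[-0.914 -0.403 -0.049]
```

Request:
carry_out(series=[[0,0,0,0,1],[-0.009,-0.004,0,0,1],[-0.013,-0.006,-0.001,0,1],[-0.013,-0.006,-0.001,0,1],[-0.018,-0.008,-0.001,0,1],[-0.018,-0.008,-0.001,0,1],[-0.018,-0.008,-0.001,0,1],[-0.018,-0.008,-0.001,0,1],[-0.018,-0.004,0,0,1],[-0.02,0,0,0,1],[0,0,0,0,1],[0,0,0,0,1]], squeeze=60)

```text
time_s: 22.62
position: [573.6, -47.1, 231.6]
tool_rot: [0.44, 0.554, -0.44, 0.553]
wrist_force: [0.1, 0.1, -0.4]
opening: 19.8
```

```bash
python3 - <<'E'
from h import *
from cell import *
import cv2
p,r,s=tool(); print(s['time_s'],p,s['wrist_force'],s['opening'],s['joints'])
print("TCP mouth",MR.T@(p-MO))
for n in("side","wrist"): cv2.imwrite(f"pics/{n}16.png",get_image(n)[:,:,::-1])
E
```

```text
22.625 [573.557 -47.091 231.575] [ 0.123  0.093 -0.428] 19.779978485071126 [-0.411  0.379  0.567  1.775 -0.231  1.055 -1.105]
TCP mouth [  5.86    7.223 118.43 ]
```

View pics/side16.png

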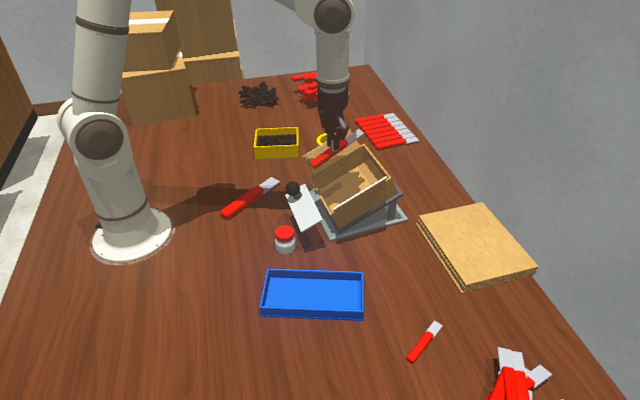

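View pics/wrist16.png

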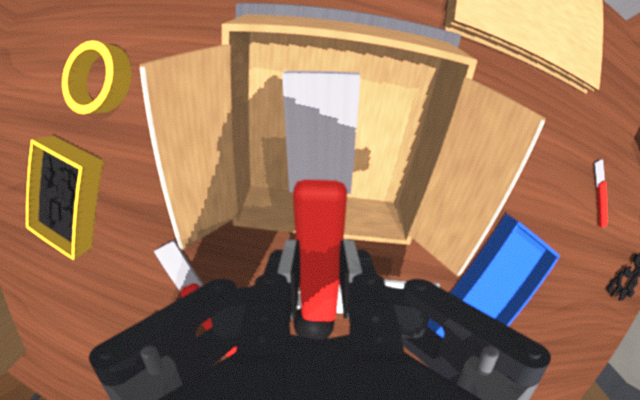

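```bash
python3 - <<'E'
import cv2
a=cv2.imread("pics/top0.png")[165:265,360:440]; cv2.imwrite("pics/tt.png",cv2.resize(a,None,fx=6,fy=6,interpolation=cv2.INTER_CUBIC))
a=cv2.imread("pics/side0.png")[260:325,250:375]; cv2.imwrite("pics/ts.png",cv2.resize(a,None,fx=6,fy=6,interpolation=cv2.INTER_CUBIC))
E
```

```text
(no output)
```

View pics/tt.png

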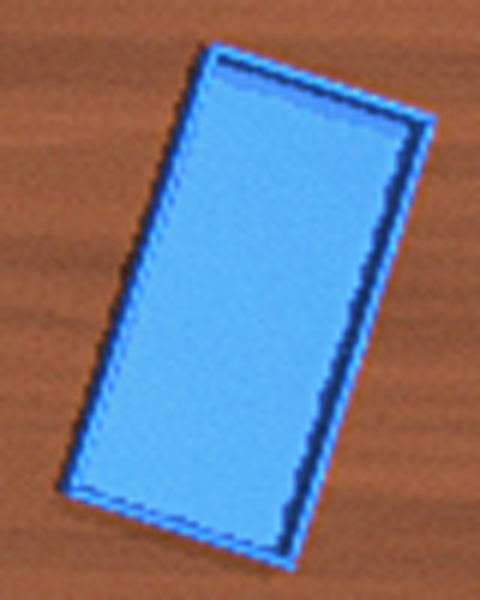

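View pics/ts.png

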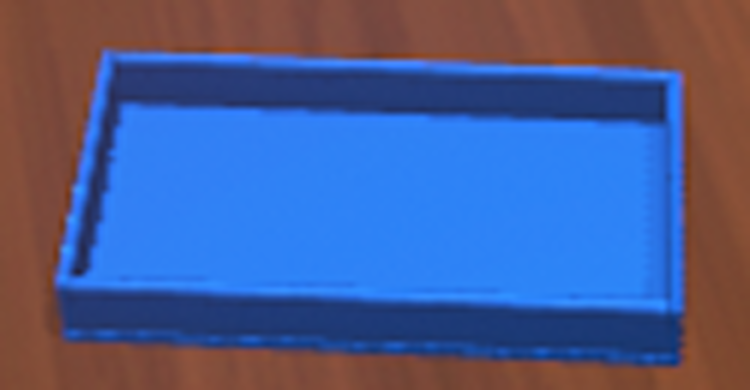

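```bash
python3 - <<'E'
from h import *
from cell import *
ct,cs=camera_info("top"),camera_info("side")
M=[(120,60),(120,-60),(-120,-60),(-120,60)]
t=[(394.7,172.3),(432.7,184.7),(408.8,260),(370.5,246.7)]
s=[(363.5,272),(363.2,311.3),(260,307.5),(268,268.3)]
def f(q):
    c,n=np.cos(q[2]),np.sin(q[2]);o=[]
    for m,a,b in zip(M,t,s):
        w=[q[0]+c*m[0]-n*m[1],q[1]+n*m[0]+c*m[1],35]
        o+=list(proj(ct,w)-a)+list(proj(cs,w)-b)
    return np.array(o)
o=least_squares(f,[450,-340,-.3]);print(o.x,np.rad2deg(o.x[2]),o.fun.reshape(-1,4))
p,r,st=tool();print(yawz(),p)
# where scraper origin is relative to TCP: origin 15 along scraper x from grip
E
```

```text
[ 449.981 -342.128   -0.293] -16.769681584359148 [[ 1.207 -1.043 -0.339 -1.102]
 [ 0.834 -0.883  0.227 -0.152]
 [ 0.508 -0.538 -1.344 -0.82 ]
 [ 0.811  0.025 -1.117 -0.945]]
-76.96536168829722 [573.246 -47.147 231.01 ]
```

```bash
python3 - <<'E'
from h import *
print(delta([436,-338,251]))
E
```

```text
[-0.02  -0.199  0.252]
```

Request:
carry_out(series=[[-0.015,0,0,0,1],[-0.005,-0.012,0.015,0,1],[0,-0.025,0.031,0,1],[0,-0.025,0.032,0,1],[0,-0.025,0.032,0,1],[0,-0.025,0.032,0,1],[0,-0.025,0.032,0,1],[0,-0.025,0.032,0,1],[0,-0.025,0.031,0,1],[0,-0.012,0.015,0,1],[0,0,0,0,1]])

```text
time_s: 24.1
position: [434.5, -340.4, 252.6]
tool_rot: [0.441, 0.552, -0.442, 0.553]
wrist_force: [-0.0, 0.1, -0.2]
opening: 19.9
```

Request:
carry_out(series=[[0,0,0,5,1],[0,0,0,8,1],[0,0,0,8,1],[0,0,0,6,1],[0,0,0,3,1],[0,0,0,0,1],[0.03,0,0,0,1],[0.03,0,0,0,1],[0.03,0,0,0,1],[0.02,0,0,0,1],[0,0,0,0,1]])

```text
time_s: 25.48
position: [436.1, -336.8, 140.8]
tool_rot: [-0.568, -0.422, 0.569, -0.42]
wrist_force: [0.6, -0.6, -1.1]
opening: 20.2
```

```bash
python3 - <<'E'
from h import *
from cell import *
import cv2
p,r,s=tool(); print(s['time_s'],p,yawz(),s['wrist_force'],s['opening'],s['joints'])
for n in("side","wrist"): cv2.imwrite(f"pics/{n}17.png",get_image(n)[:,:,::-1])
E
```

```text
25.475 [ 436.096 -336.764  140.775] -106.9248412706284 [ 0.593 -0.632 -1.136] 20.192641798901114 [ 0.044  0.502  0.724  1.913 -0.423  0.887 -0.884]
```

View pics/side17.png

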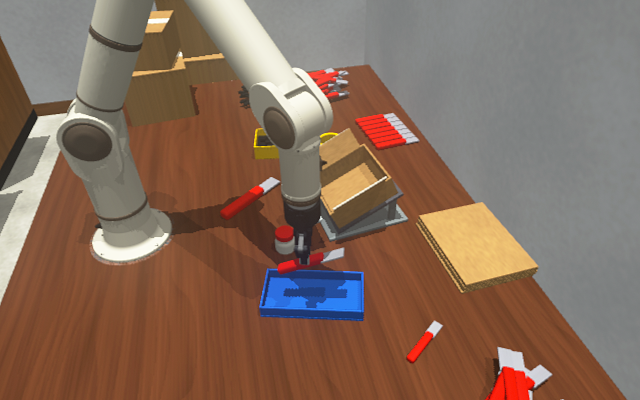

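View pics/wrist17.png

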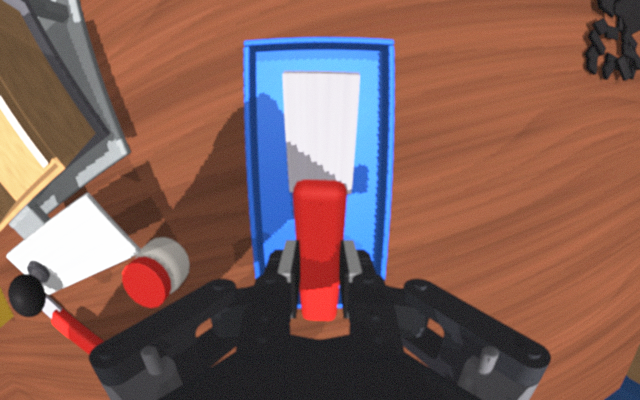

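Request:
carry_out(series=[[0.025,0,0,0,1],[0.025,0,0,0,1],[0.015,0,0,0,1],[0.008,0,0,0,1],[0,0,0,0,1],[0.004,0,0,0,1],[0.004,0,0,0,1],[0.004,0,0,0,1],[0,0,0,0,1]], squeeze=20)

```text
time_s: 26.7
position: [436.6, -337.4, 56.7]
tool_rot: [-0.568, -0.421, 0.568, -0.421]
wrist_force: [0.3, -0.2, -1.3]
opening: 19.9
```

```bash
python3 - <<'E'
from h import *
from cell import *
import cv2
p,r,s=tool(); print(s['time_s'],p,s['wrist_force'],s['wrist_torque'],s['opening'])
for n in("side","wrist"): 
    a=get_image(n)[:,:,::-1]
    if n=="side": a=cv2.resize(a[220:340,230:400],None,fx=4,fy=4)
    cv2.imwrite(f"pics/{n}18.png",a)
E
```

```text
26.7 [ 436.59  -337.449   56.65 ] [ 0.267 -0.151 -1.289] [ 0.026 -0.01  -0.019] 19.93838264162318
```

View pics/side18.png

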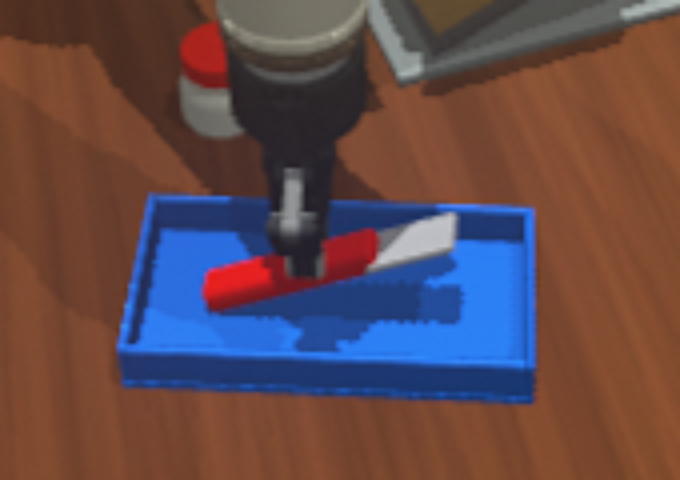

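Request:
carry_out(series=[[0.003,0,0,0,1],[0.003,0,0,0,1],[0.003,0,0,0,1],[0.003,0,0,0,1],[0,0,0,0,1]])

```text
time_s: 27.42
position: [437.3, -338.0, 45.1]
tool_rot: [0.568, 0.42, -0.568, 0.421]
wrist_force: [2.2, -1.4, 2.5]
opening: 19.7
```

```bash
python3 - <<'E'
from h import *
from cell import *
import cv2
p,r,s=tool(); print(s['time_s'],p,s['wrist_force'],s['wrist_torque'],s['opening'])
a=cv2.resize(get_image("side")[220:340,230:400,::-1],None,fx=4,fy=4); cv2.imwrite(f"pics/s19.png",a)
E
```

```text
27.425 [ 437.294 -337.967   45.136] [ 2.239 -1.437  2.452] [-0.085 -0.199 -0.007] 19.700203991101645
```

View pics/s19.png

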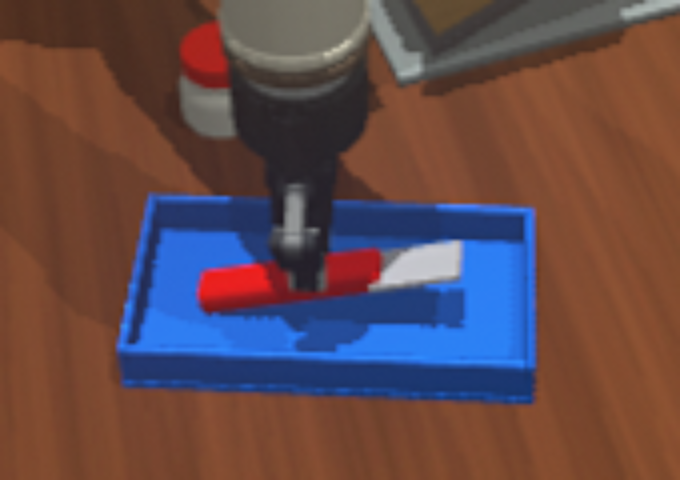

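Contact made; the scraper pivots flat in the grip as hoped. Continue down.

Request:
carry_out(series=[[0.003,0,0,0,1],[0.003,0,0,0,1],[0.003,0,0,0,1],[0.002,0,0,0,1],[0,0,0,0,1]])

```text
time_s: 28.1
position: [437.5, -338.1, 34.2]
tool_rot: [0.568, 0.42, -0.568, 0.421]
wrist_force: [3.5, -1.0, 5.5]
opening: 19.9
```

```bash
python3 - <<'E'
from h import *
from cell import *
import cv2
p,r,s=tool(); print(s['time_s'],p,s['wrist_force'],s['wrist_torque'],s['opening'])
a=cv2.resize(get_image("side")[220:340,230:400,::-1],None,fx=4,fy=4); cv2.imwrite(f"pics/s20.png",a)
E
```

```text
28.1 [ 437.521 -338.074   34.217] [ 3.455 -0.974  5.454] [-0.124 -0.281  0.05 ] 19.947219088085692
```

View pics/s20.png

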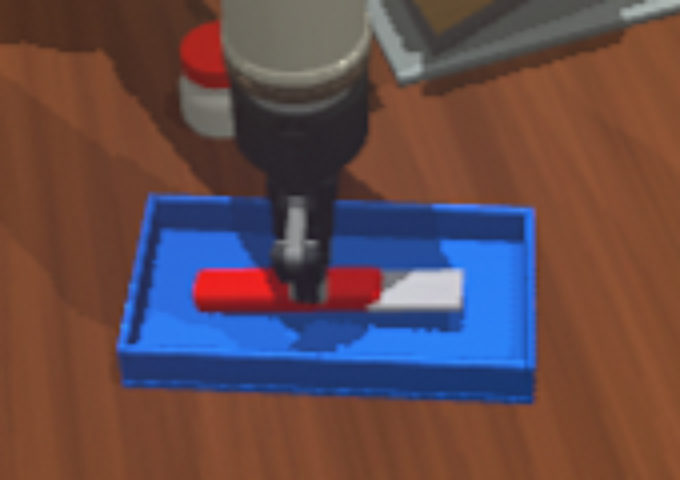

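Request:
carry_out(series=[[0.002,0,0,0,1],[0.001,0,0,0,1],[0,0,0,0,1],[0,0,0,0,0.3],[0,0,0,0,0],[0,0,0,0,0],[-0.015,0,0,0,0],[-0.03,0,0,0,0],[-0.04,0,0,0,0],[-0.04,0,0,0,0],[-0.04,0,0,0,0]])

```text
time_s: 29.52
position: [436.5, -337.7, 198.2]
tool_rot: [0.569, 0.42, -0.568, 0.421]
wrist_force: [0.7, -0.0, 0.4]
opening: 42.7
```

Request:
carry_out(series=[[-0.05,-0.03,0,0,0],[-0.02,-0.03,0,0,0],[0,0,0,0,0]])

```text
time_s: 29.9
position: [378.2, -320.7, 268.3]
tool_rot: [0.57, 0.419, -0.567, 0.421]
wrist_force: [0.4, 0.6, -0.6]
opening: 42.1
```

```bash
python3 - <<'E'
from h import *
from cell import *
import cv2
p,r,s=tool(); print(s['time_s'],p,s['wrist_force'],s['opening'])
for n in("side","wrist","top"): cv2.imwrite(f"pics/{n}21.png",get_image(n)[:,:,::-1])
a=cv2.imread("pics/side21.png")[130:330,230:430]; cv2.imwrite("pics/s21.png",cv2.resize(a,None,fx=3,fy=3))
E
```

```text
29.9 [ 378.209 -320.711  268.305] [ 0.43   0.582 -0.603] 42.137885343573544
```

View pics/s21.png

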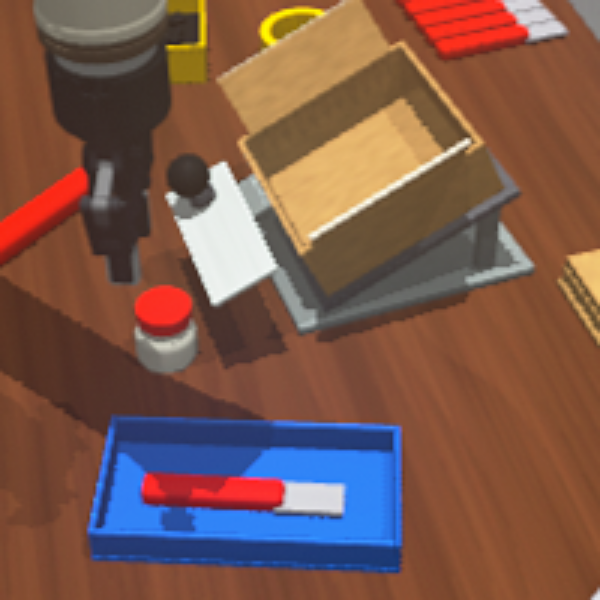

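View pics/wrist21.png

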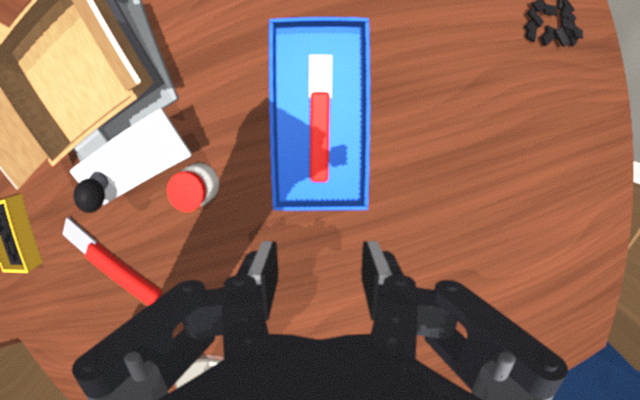

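View pics/top21.png

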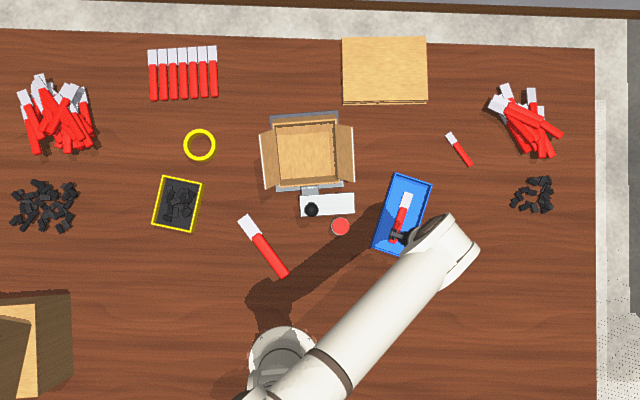

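```bash
python3 - <<'E'
from cell import *
print(finish_job()); print(state()["time_s"])
E
```

```text
the job is handed in; nothing more can be done
None
the job is handed in; nothing more can be done
```

The job is done and handed in at about 30 s of the 70 s. The hand-in gives no verdict, so what follows rests on my own last checks.

- **Hold-down plate:** I gripped the ball knob and turned it clockwise. Against the plate's calculated outline it stands at about 1.55–1.6 rad, and it was still aside in the last pictures. The first grip sat too high on the ball (opening 34 mm), so I went 9 mm lower and gripped again before turning.
- **Flaps:** I pushed both back with the closed fingers. In the last top view each free edge is about 36 mm outside its hinge, which is about 2.1–2.2 rad. I estimated that by eye from pixels and did not measure it to better than roughly 0.1–0.2 rad.
- **Scraper:** The handle in the carton measured about 111 mm, which fits the middle size (115 mm). I lifted it out, and pressed it lightly onto the tray floor so that it turned flat in the grip. The last side and wrist pictures show it flat, near the tray centre, along the tray and released, with the arm clear above.
- **Yellow bin, tape roll and jar:** They look unmoved between the first and last top views. I did not measure them again.
- **A reading that disagreed:** The recogniser's scraper points from the wrist and side cameras differed by about 13 mm across the carton. I used my own wrist-camera fit, which a second view from straight above confirmed before the grasp.

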